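# Change the batch on the orbital shaker

### The arm

A 6-joint arm with a two-finger parallel gripper is mounted at the origin on the work surface. World frame = base frame: x ahead of the robot, y to its left, z up, the work surface at z = 0. Lengths are in m, angles in rad, forces in N, time in s.
With the tool pointing down it reaches from about 0.275 to 0.825 m from the base axis. Payload 4.9 kg.
Tool frame: the origin (TCP) lies midway between the tips of the shut fingers; the grasp point (between the pads) lies 19 mm behind it (bot.grip_depth is the distance from the TCP to the grasp point, in m); z points along the fingers, y is the line along which they close (so a half turn about z gives the same grasp; the last joint's range is limited). The gripper opens to 85 mm and grips with 20 to 120 N. Pads are 22 mm wide; open, the fingers measure 114 mm over their backs; the gripper's body (76 mm by 85 mm) begins 54 mm behind the grasp point. The pads swing forward as they close: fully open they stand 13 mm farther back than shut.
Start: joints at [1.106, 0.326, -0.193, 1.052, 0, 1.437], TCP at [0.179, 0.52, 0.231] pointing down, gripper open.
Joint ranges: [-2.65, 2.65], [-0.97, 1.79], [-1.3, 1.35], [-1.93, 2.1], [-1.47, 1.37], [-3.14, 3.14]. Speed limits (rad/s): [2.57, 2.57, 3.14, 3.14, 3.14, 3.14].

### API

Orientations are given as a unit quaternion [w, x, y, z].
In Python, from cell import bot gives the robot as it stands. Calls block until the motion is done:
- bot.move_pose(position, orientation): joint-space move of the TCP to a pose.
- bot.move_linear(position, speed=0.15, rotation=None, until_force=None): straight line of the TCP; rotation=None keeps the orientation; speed is the mean speed in m/s. With until_force (N) it stops when the force on the tool has changed by that much, and returns True; else False.
- bot.goto_joints(angles): joint-space move.
- bot.set_gripper(opening, grasp_force=None): opening from 0.0 (shut) to 1.0 (fully open); grasp_force is the grip in N (None keeps the last); returns when the fingers have stopped.
- bot.wait(seconds).
- bot.solve_ik(position, orientation): joint angles nearest the present ones, or None.
- bot.camera(name): name is "scene" or "top" or "wrist"; returns the picture (400x640x3 uint8, red, green, blue); there is no depth.
- bot.calibration(name): a dict with "mtx" (3x3 intrinsics, pixels), "k1" (the pictures are not rectified: a ray, as slopes to the right and down, at radius r is drawn at 1 + k1 r^2 times it, then the intrinsics apply), "extrinsics" (4x4, takes a point from world to camera coordinates); the wrist camera has in their place "hand_eye" (4x4, takes a point from camera to tool coordinates, whose origin is the TCP and whose axes are the flange's). Camera axes: x right, y down, z forward; pixel columns grow to the right and rows downward; lengths in m; the calibration is good to about 2 mm. A picture is of the moment at which its call begins: read the wrist's pose just before it. calibration takes no time and is no camera call.
A pose or a line that the arm cannot do raises bot.PlanningError and nothing moves.
- bot.close_job(): hands the job in; it is judged then, once.
Trained networks look in the newest picture that a camera, given by its name, has taken for a name from the list of things; names that differ only in an ending like _2 or _b are one class to them, and where a whole thing is asked for, a point or a joint stands for the part that bears it (a point fixed in the world has none). Each returns a list of dicts, best first, with "confidence" (0 to 1); they miss things now and then, are a little off and sometimes report something else, mostly with a low value. They report only what shows in the picture. A call takes as long as a camera call. They do not tell look-alikes from the thing itself.
- bot.search_frame(camera, thing): "bbox" ([left, top, width, height] in pixels, round what is visible of it).
Readings, each from a call of its own:
- bot.read_clock(): time.
- bot.read_joint_positions(): joint angles.
- bot.read_joint_vel(): joint speeds.
- bot.read_joint_efforts(): joint torques, N m.
- bot.read_position(): TCP position.
- bot.read_tool_rot(): TCP orientation.
- bot.read_ft_force(): force on the tool from outside, world axes, zero at the start.
- bot.read_moment(): the same for the moment, N m.
- bot.read_gripper_width(): opening from 0.0 (shut) to 1.0 (fully open).
- bot.read_finger_force(): force on a finger pad.
Only numpy, scipy, OpenCV 4.12 (cv2) and the standard library are available. Lean on these libraries where they do the work, as an engineer would, in place of code of your own. Each camera call takes 0.05 s, during which the arm holds its last target. There are 200 camera calls.

### The job

Change the batch on the bench shaker: turn its main switch off, then throw the clamp lever to its released notch, stand the finished flasks from the platform in the white tray, and stand every new flask from the mat upright in a free bay of the platform. Then throw the lever back into its clamped notch and, last, turn the main switch on again. Never take the lever out of its clamped notch while the switch is on, and leave the reagent bottle and the beaker beside the shaker where they stand.

Things in the scene. Friction and masses are not known exactly. Their poses are not given: they have to be found in the camera images.
- shaker: white bench orbital shaker, fixed, 300 x 300 mm. Origin: centre of its footprint. x points from the control deck (front, nearer the robot) to the platform (rear), y to its left, z up. Front deck at z = 70 mm with the clamp lever (y = +85 mm) and main switch (y = -75 mm); rear platform at z = 85 mm with three flask bays in a row along y
- bay1 (a point): platform surface at the left (+y) bay, where a clamped flask's centre stands; axes as the shaker's. With the clamp released a flask fits standing 0 to 18 mm in front of it (-x), best 9 mm, and within 8 mm sideways
- bay2 (a point): the same for the middle bay, 90 mm from bay1. Bays are parted by steel spacer fingers 20 mm high, 6 mm thick (84 mm clear between them) and end at a fixed rear rail 30 mm high
- bay3 (a point): the same for the right (-y) bay, 90 mm from bay2. The bays' front is a sliding clamp bar, 26 mm high: lever clamped, it leaves a 69 mm gap to the rail; lever released, it draws 18 mm forward. Closing, it slides the flasks back to the rail
- clamp_lever (a joint): clamp lever, an upright steel lever with a black ball, swinging fore and aft over two marked notches: 0 = clamped notch (leans 0.5 rad to the rear, the shaker's +x), 1.0 = released notch (leans 0.5 rad to the front). An over-centre detent snaps it into the nearer notch; about 2 N at the ball moves it out
- lever_ball (a point): centre of the lever's ball, 32 mm dia; at clamped it is 163 mm above the bench
- lever_pivot (a point): the lever's hinge, 115 mm from the ball's centre; the hinge axis lies along this point's y (the shaker's y)
- main_switch (a joint): main switch (rotary isolator) of the shaker, turning about the vertical. 0 = on (handle along the shaker's x), 1.05 (60 degrees anticlockwise seen from above) = off. An over-centre detent snaps it to the nearer end from the middle; it takes about 0.1 N m to turn out of a detent
- switch_grip (a point): on the switch's axis, 10 mm below the top of the handle, which is a black bar 62 mm long (along this point's x), 14 mm wide, 30 mm high, standing on a black disc of 52 mm dia over a white square plate; the handle's top is 114 mm above the bench and its bar starts at 84 mm
- mat: grey ribbed rubber bench mat, fixed, 270 x 150 x 4 mm, on which the new flasks wait in a row along its x. Origin: centre of its underside
- tray: white open tray, fixed, 280 (its x) x 130 (its y) x 28 mm, walls 4 mm, for the finished flasks. Origin: centre of its underside
- tray_in (a point): centre of the tray's inner floor, axes along the tray's sides
- wait1: amber glass conical shake flask with a white screw cap: base 67 mm dia up to 30 mm, tapering to a 34 mm neck, cap 41 mm dia from 90 to 116 mm above the base (top of the flask 116 mm); about 0.15 kg; take it by the cap. Origin: centre of its underside, z up its axis. A new flask: waits on the mat at the start. Absent in some starts (None)
- wait2: amber glass conical shake flask with a white screw cap: base 67 mm dia up to 30 mm, tapering to a 34 mm neck, cap 41 mm dia from 90 to 116 mm above the base (top of the flask 116 mm); about 0.15 kg; take it by the cap. Origin: centre of its underside, z up its axis. A new flask: waits on the mat at the start. Absent in some starts (None)
- wait3: amber glass conical shake flask with a white screw cap: base 67 mm dia up to 30 mm, tapering to a 34 mm neck, cap 41 mm dia from 90 to 116 mm above the base (top of the flask 116 mm); about 0.15 kg; take it by the cap. Origin: centre of its underside, z up its axis. A new flask: waits on the mat at the start. Absent in some starts (None)
- done1: amber glass conical shake flask with a white screw cap: base 67 mm dia up to 30 mm, tapering to a 34 mm neck, cap 41 mm dia from 90 to 116 mm above the base (top of the flask 116 mm); about 0.15 kg; take it by the cap. Origin: centre of its underside, z up its axis. A finished flask: stands clamped in bay1 at the start. Absent in some starts (None)
- done2: amber glass conical shake flask with a white screw cap: base 67 mm dia up to 30 mm, tapering to a 34 mm neck, cap 41 mm dia from 90 to 116 mm above the base (top of the flask 116 mm); about 0.15 kg; take it by the cap. Origin: centre of its underside, z up its axis. A finished flask: stands clamped in bay2 at the start. Absent in some starts (None)
- done3: amber glass conical shake flask with a white screw cap: base 67 mm dia up to 30 mm, tapering to a 34 mm neck, cap 41 mm dia from 90 to 116 mm above the base (top of the flask 116 mm); about 0.15 kg; take it by the cap. Origin: centre of its underside, z up its axis. A finished flask: stands clamped in bay3 at the start. Absent in some starts (None)
- reagent_bottle: bystander: amber bottle, 70 mm dia, 150 mm high, on the bench beside the shaker's rear. Origin: centre of its underside
- beaker: bystander: glass beaker, 86 mm dia, 120 mm high, on the bench beside the shaker's rear. Origin: centre of its underside
Things that resemble listed ones, but are neither listed nor needed, are in the scene too. Leave any blue or red look-alike of the done2 alone.

How it is judged:
By the outcome, as a careful person would: the job done as asked, in the order asked, and still so for the second after the job is handed in, with the robot touching nothing.
Of wait1, wait2, wait3 only 2 to 3 are there at a start; the rules pass over those that are not, and their reading is None.
Of done1, done2, done3 only 2 to 3 are there at a start; the rules pass over those that are not, and their reading is None.
At some moment in a run one of wait1, wait2, wait3 may be knocked a few centimetres aside while the robot is not near it.
It also fails if it takes over 210 s, if anything falls off the work surface, if the arm or the gripper's body presses on something with over 40 N, if the wrist force passes 120 N, or if a joint passes its speed limit or range.

## Working session

There is one attempt and no reset: what is moved stays moved. The work goes in short steps, each a Python script; the robot and the scene stay as the last script left them, time stands still between calls to the robot, and variables do not carry over. Pictures are saved under pics/ and viewed, at most 14 in all, crops included, and the job is handed in when it is done.

```bash
ls; mkdir -p pics
cat > h.py <<'E'
import numpy as np, cv2
from cell import bot
def shot(cam,name=None):
    im=bot.camera(cam)
    if name: cv2.imwrite(f'pics/{name}.png',cv2.cvtColor(im,cv2.COLOR_RGB2BGR))
    return im
E
python3 - <<'E'
from h import *
for c in ('scene','top','wrist'):
    shot(c,c+'0')
    k=bot.calibration(c); print(c,{a:np.round(b,4).tolist() for a,b in k.items()})
    for t in ('shaker','wait1','done1','mat','tray','lever_ball','switch_grip','main_switch','reagent_bottle','beaker'):
        print(t,[(np.round(d['bbox']).astype(int).tolist(),round(d['confidence'],2)) for d in bot.search_frame(c,t)])
print(bot.read_clock(),bot.read_tool_rot(),bot.grip_depth)
E
```

```text
pics
scene {'mtx': [[468.9769, 0.0, 321.1291], [0.0, 468.9769, 200.5452], [0.0, 0.0, 1.0]], 'k1': 0.0038, 'extrinsics': [[-0.4051, 0.9143, 0.0071, 0.225], [0.7058, 0.3176, -0.6332, -0.3488], [-0.5812, -0.2515, -0.7739, 1.8105], [0.0, 0.0, 0.0, 1.0]]}
shaker [([248, 161, 130, 105], 0.73)]
wait1 [([398, 224, 25, 37], 0.92), ([416, 207, 15, 33], 0.72)]
done1 [([234, 240, 21, 33], 0.88), ([267, 175, 23, 35], 0.83), ([293, 183, 22, 38], 0.62), ([329, 267, 26, 42], 0.58), ([399, 222, 25, 40], 0.42)]
mat [([380, 195, 73, 84], 0.94)]
tray [([210, 137, 77, 74], 0.82), ([194, 195, 34, 42], 0.46)]
lever_ball [([342, 180, 8, 12], 0.51)]
switch_grip [([296, 158, 16, 19], 0.49)]
main_switch [([296, 160, 15, 22], 0.65)]
reagent_bottle [([374, 259, 29, 44], 0.57), ([267, 176, 20, 34], 0.17)]
beaker [([197, 193, 32, 44], 0.85)]
top {'mtx': [[438.6146, 0.0, 324.8923], [0.0, 438.6146, 199.2579], [0.0, 0.0, 1.0]], 'k1': -0.0066, 'extrinsics': [[-0.008, -0.9999, -0.006, 0.0283], [-0.9874, 0.0089, -0.1578, 0.6481], [0.1579, 0.0047, -0.9874, 1.2229], [0.0, 0.0, 0.0, 1.0]]}
shaker [([284, 167, 109, 112], 0.
[... 345 characters left out ...]
1), ([283, 168, 109, 109], 0.45), ([325, 188, 26, 27], 0.19)]
switch_grip [([356, 244, 20, 23], 0.72)]
main_switch [([355, 246, 21, 22], 0.8)]
reagent_bottle [([225, 162, 25, 23], 0.59)]
beaker [([410, 147, 36, 36], 0.66)]
wrist {'mtx': [[282.1231, 0.0, 316.7633], [0.0, 282.1231, 198.3764], [0.0, 0.0, 1.0]], 'k1': -0.023, 'hand_eye': [[0.0003, -0.9585, -0.2853, 0.0737], [1.0, 0.0003, 0.0001, 0.0009], [0.0, -0.2853, 0.9585, -0.1438], [0.0, 0.0, 0.0, 1.0]]}
shaker [([123, 386, 35, 13], 0.58)]
wait1 []
done1 []
mat [([227, 311, 53, 37], 0.82)]
tray []
lever_ball []
switch_grip []
main_switch []
reagent_bottle []
beaker []
1.65 [1.43246140e-05 1.64649162e-01 9.86352195e-01 1.78040929e-05] 0.0187
```

Run:
```python
import cv2
a=cv2.imread('pics/top0.png');cv2.imwrite('pics/topc.png',cv2.resize(a[110:310,195:465],None,fx=2.95,fy=2.95,interpolation=cv2.INTER_CUBIC))
a=cv2.imread('pics/scene0.png');cv2.imwrite('pics/scenec.png',cv2.resize(a[120:320,185:455],None,fx=2.95,fy=2.95,interpolation=cv2.INTER_CUBIC))
```

```text
(no output)
```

View pics/topc.png

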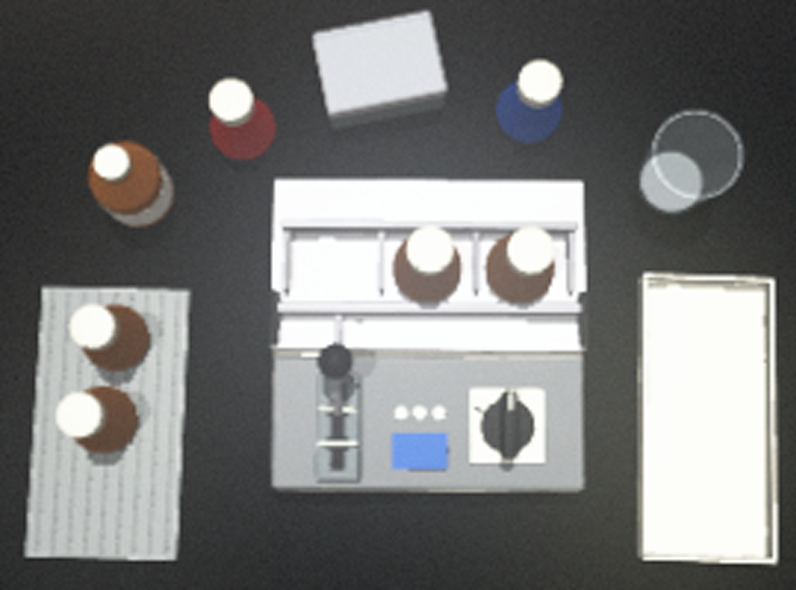

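View pics/scenec.png

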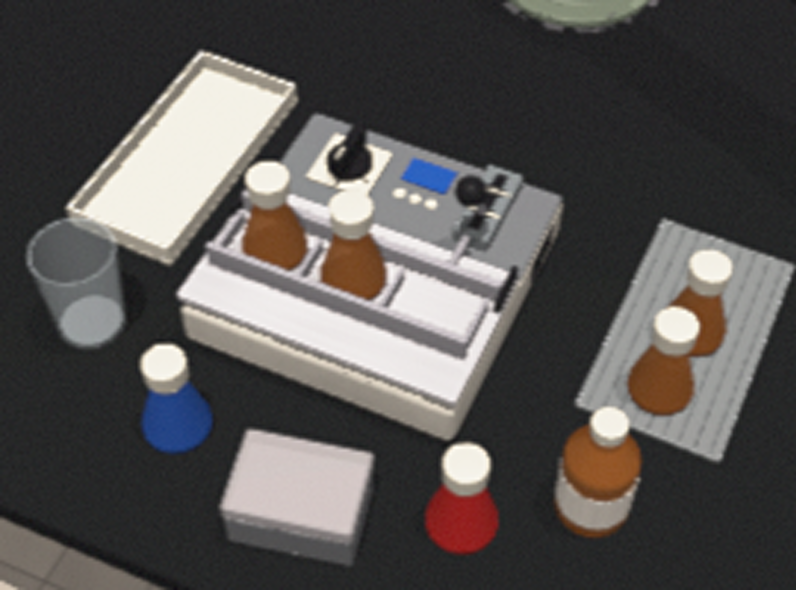

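Top crop: two amber flasks on the mat (caps at 92,326 and 79,415), done flasks in the middle and right bays (caps at 431,249 and 530,249), bay1 empty. The lever ball is at 335,361 and the switch at 508,425. The scene view agrees, and the red and blue flasks behind are look-alikes.

```bash
cat >> h.py <<'E'
def ray(cam,uv,T=None):
    k=bot.calibration(cam)
    uv=np.array(uv,float).reshape(-1,2)
    d=cv2.undistortPoints(uv[:,None],np.array(k['mtx']),np.array([k['k1'],0,0,0,0.]))[:,0]
    d=np.c_[d,np.ones(len(d))]
    if T is None: T=np.linalg.inv(np.array(k['extrinsics']))
    return T[:3,3],d@T[:3,:3].T
def atz(cam,uv,z,T=None):
    o,d=ray(cam,uv,T); return o+d*((z-o[2])/d[:,2])[:,None]
def wristT():
    from scipy.spatial.transform import Rotation as R
    q=bot.read_tool_rot();p=bot.read_position()
    T=np.eye(4);T[:3,:3]=R.from_quat([q[1],q[2],q[3],q[0]]).as_matrix();T[:3,3]=p
    return T@np.array(bot.calibration('wrist')['hand_eye'])
E
python3 - <<'E'
from h import *
P={'switch':([[511,392],[505,468],[508,428]],.114),'ball':([[335,361]],.163),'done caps':([[431,249],[530,249]],.201),'wait caps':([[92,326],[79,415]],.120),
'deckfront':([[272,489],[583,489]],.07),'rear':([[275,180],[583,180]],.085),'tray':([[641,273],[776,278],[778,562],[638,558]],.028),'mat':([[42,288],[190,290],[177,558],[25,555]],.004)}
S={'ball':([[470,190]],.163),'done caps':([[351,205],[268,177]],.201),'wait caps':([[677,323],[711,264]],.120)}
for n,(p,z) in P.items(): print(n,atz('top',np.array(p)/2.95+[195,110],z).round(3).tolist())
for n,(p,z) in S.items(): print('S',n,atz('scene',np.array(p)/2.95+[185,120],z).round(3).tolist())
E
```

```text
switch [[0.517, -0.094, 0.114], [0.448, -0.087, 0.114], [0.484, -0.091, 0.114]]
ball [[0.543, 0.066, 0.163]]
done caps [[0.637, -0.02, 0.201], [0.636, -0.106, 0.201]]
wait caps [[0.581, 0.293, 0.12], [0.499, 0.302, 0.12]]
deckfront [[0.43, 0.13, 0.07], [0.428, -0.164, 0.07]]
rear [[0.726, 0.127, 0.085], [0.723, -0.171, 0.085]]
tray [[0.64, -0.235, 0.028], [0.634, -0.37, 0.028], [0.356, -0.356, 0.028], [0.361, -0.221, 0.028]]
mat [[0.634, 0.372, 0.004], [0.63, 0.22, 0.004], [0.363, 0.229, 0.004], [0.367, 0.38, 0.004]]
S ball [[0.544, 0.067, 0.163]]
S done caps [[0.639, -0.016, 0.201], [0.639, -0.103, 0.201]]
S wait caps [[0.583, 0.295, 0.12], [0.501, 0.305, 0.12]]
```

```bash
cat >> h.py <<'E'
def q(t): return [0,float(np.cos(t/2)),float(np.sin(t/2)),0]
E
python3 - <<'E'
from h import *
for t in (0,60,90,-90,180,240,120):
  for p in ([.483,-.092,.09],[.635,-.02,.3],[.54,.066,.144],[.433,.066,.144],[.5,.3,.09],[.4,-.29,.09]):
    r=bot.solve_ik(p,q(np.radians(t))); print(t,p,None if r is None else np.round(r,2))
bot.move_pose([.50,-.03,.30],q(0))
T=wristT();shot('wrist','w1')
for t in ('switch_grip','lever_ball','done1'): print(t,[(np.round(d['bbox']).astype(int).tolist(),round(d['confidence'],2)) for d in bot.search_frame('wrist',t)])
np.save('T1.npy',T);print(T.round(3).tolist())
E
```

```text
0 [0.483, -0.092, 0.09] [-0.34  0.37 -0.54  0.66  0.    2.8 ]
0 [0.635, -0.02, 0.3] [-0.15  0.46  0.19  1.29  0.    2.99]
0 [0.54, 0.066, 0.144] [-0.01  0.39 -0.34  0.84  0.    3.13]
0 [0.433, 0.066, 0.144] [-0.02  0.21 -0.6   0.76  0.    3.12]
0 [0.5, 0.3, 0.09] [ 0.41  0.51 -0.29  0.76  0.   -2.73]
0 [0.4, -0.29, 0.09] [-0.78  0.37 -0.53  0.67  0.    2.36]
60 [0.483, -0.092, 0.09] [-0.34  0.37 -0.54  0.66  0.    1.76]
60 [0.635, -0.02, 0.3] [-0.15  0.46  0.19  1.29  0.    1.95]
60 [0.54, 0.066, 0.144] [-0.01  0.39 -0.34  0.84  0.    2.08]
60 [0.433, 0.066, 0.144] [-0.02  0.21 -0.6   0.76  0.    2.08]
60 [0.5, 0.3, 0.09] [ 0.41  0.51 -0.29  0.76  0.    2.51]
60 [0.4, -0.29, 0.09] [-0.78  0.37 -0.53  0.67  0.    1.32]
90 [0.483, -0.092, 0.09] [-0.34  0.37 -0.54  0.66  0.    1.23]
90 [0.635, -0.02, 0.3] [-0.15  0.46  0.19  1.29  0.    1.42]
90 [0.54, 0.066, 0.144] [-0.01  0.39 -0.34  0.84  0.    1.56]
90 [0.433, 0.066, 0.144] [-0.02  0.21 -0.6   0.76  0.    1.55]
90 [0.5, 0.3, 0.09] [ 0.41  0.51 -0.29  0.76  0.    1.98]
90 [0.4, -0.29, 0.09] [-0.78  0.37 -0.53  0.67  0.    0.79]
-90 [
[... 1177 characters left out ...]

120 [0.635, -0.02, 0.3] [-0.15  0.46  0.19  1.29  0.    0.9 ]
120 [0.54, 0.066, 0.144] [-0.01  0.39 -0.34  0.84  0.    1.03]
120 [0.433, 0.066, 0.144] [-0.02  0.21 -0.6   0.76  0.    1.03]
120 [0.5, 0.3, 0.09] [ 0.41  0.51 -0.29  0.76  0.    1.46]
120 [0.4, -0.29, 0.09] [-0.78  0.37 -0.53  0.67  0.    0.27]
switch_grip [([345, 158, 39, 51], 0.56), ([48, 68, 119, 177], 0.51)]
lever_ball [([205, 128, 43, 44], 0.59), ([278, 2, 57, 86], 0.58), ([10, 86, 114, 43], 0.47)]
done1 [([278, 0, 63, 85], 0.92), ([352, 0, 92, 82], 0.87), ([11, 85, 113, 48], 0.65), ([202, 129, 43, 49], 0.59)]
[[0.002, -0.958, -0.285, 0.572], [-1.0, -0.002, -0.0, -0.028], [-0.0, 0.285, -0.958, 0.444], [0.0, 0.0, 0.0, 1.0]]
```

View pics/w1.png

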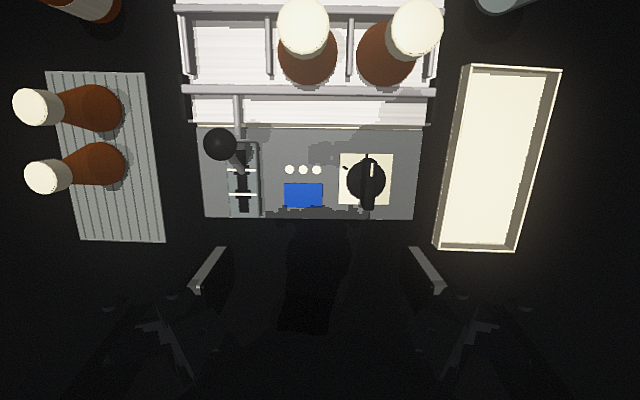

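The wrist view shows the switch square centred near (366,179), the ball near (219,144), done caps near (303,25) and (418,27), and wait caps near (38,106) and (47,176). I'll check these against the top view.

Run:
```python
from h import *
T=np.load('T1.npy')
for n,p,z in (('plate',[[340,153],[392,153],[391,205],[340,205]],.071),('disc',[[366,179]],.084),('ball',[[219.5,144]],.163),('done',[[303,25],[418,27]],.201),('wait',[[38,106],[47,176]],.12),('tray',[[465,65],[562,69],[513,251],[435,249]],.028),('deckfront',[[205,218],[415,220]],.07)):
    print(n,atz('wrist',p,z,T).round(4).tolist())
```

```text
plate [[0.5232, -0.0586, 0.071], [0.5234, -0.1272, 0.071], [0.4514, -0.1314, 0.071], [0.4512, -0.0604, 0.071]]
disc [[0.4911, -0.0923, 0.084]]
ball [[0.5439, 0.0678, 0.163]]
done [[0.6378, -0.0173, 0.201], [0.6369, -0.1056, 0.201]]
wait [[0.5826, 0.2837, 0.12], [0.5027, 0.2945, 0.12]]
tray [[0.6378, -0.2297, 0.028], [0.635, -0.3664, 0.028], [0.358, -0.3519, 0.028], [0.3621, -0.2213, 0.028]]
deckfront [[0.4312, 0.1302, 0.07], [0.4287, -0.1675, 0.07]]
```

```bash
cat >> h.py <<'E'
SW=np.array([.487,-.0935]); YAW=-.01
BALL=np.array([.5435,.067]); PIV=np.array([BALL[0]-.115*np.sin(.5),BALL[1],.163-.115*np.cos(.5)])
def up(z): p=bot.read_position(); bot.move_linear([p[0],p[1],z],speed=.25)
def switch(a,b):
    z=.091
    bot.move_pose([*SW,.19],q(np.pi+YAW+a)); bot.set_gripper(.6)
    bot.move_linear([*SW,z],speed=.15)
    bot.set_gripper(0,40); print('w',bot.read_gripper_width(),bot.read_ft_force())
    for f in np.linspace(0,1,7)[1:]: bot.move_linear([*SW,z],speed=.1,rotation=q(np.pi+YAW+a+f*(b-a)))
    print('M',bot.read_moment(),bot.read_ft_force())
    bot.set_gripper(.6); up(.24)
def lever(a,b):   # lean angles, + to rear
    def P(th): return [PIV[0]+.115*np.sin(th),PIV[1],PIV[2]+.115*np.cos(th)-.017]
    p=P(a); bot.move_pose([p[0],p[1],.25],q(np.pi)); bot.set_gripper(.75)
    bot.move_linear(p,speed=.15); bot.set_gripper(0,25); print('w',bot.read_gripper_width())
    for th in np.linspace(a,b,9)[1:]: bot.move_linear(P(th),speed=.1)
    print('F',bot.read_ft_force()); bot.set_gripper(.75); up(.27)
E
python3 - <<'E'
from h import *
try: switch(0,1.05)
except Exception as e: print('ERR',e)
print(bot.read_clock())
bot.move_pose([.47,-.03,.30],q(0)); shot('wrist','w2')
print(bot.read_clock())
E
```

```text
w 0.15212634717683088 [-1.26484439  1.59131938  5.34239987]
M [-1.00083368 -0.38587643  0.09217407] [ 1.54893602 -5.16296618  5.38095156]
11.6917
15.3167
```

View pics/w2.png

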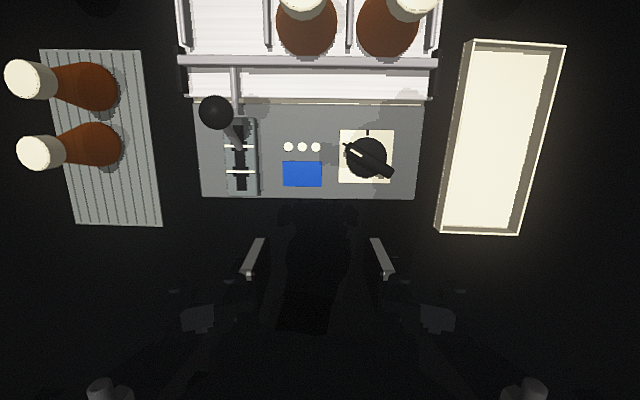

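The handle now points at the left tick (345,150), turned 60° anticlockwise, so the switch is off. Lever next.

Run:
```python
from h import *
try: lever(.5,-.51)
except Exception as e: print('ERR',e)
print(bot.read_clock())
bot.move_pose([.45,-.03,.36],q(np.pi)); T=wristT();np.save('T3.npy',T); shot('wrist','w3')
print(bot.read_clock())
```

```text
w 0.3572375231716526
F [-1.43034597 -1.10586176  1.70211979]
22.7333
23.375
```

View pics/w3.png

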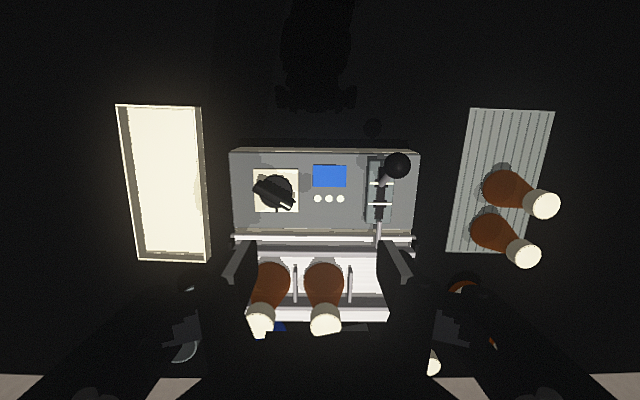

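Lever ball is at (398,165) over the front notch, the bar is drawn forward, and the switch is still off. Moving the finished flasks now.

```bash
cat >> h.py <<'E'
GO=.085
def pick(xy,base,t=np.pi):
    bot.move_pose([*xy,.30],q(t)); bot.set_gripper(.68)
    bot.move_linear([*xy,base+GO],speed=.2); bot.set_gripper(0,45)
    w=bot.read_gripper_width(); print('pick w',round(w,3),bot.read_ft_force().round(1) if hasattr(bot.read_ft_force(),'round') else bot.read_ft_force())
    bot.move_linear([*xy,.31],speed=.2)
    print('held',round(bot.read_gripper_width(),3)); return w
def place(xy,base,t=np.pi,vmax=.006):
    bot.move_pose([*xy,.31],q(t))
    bot.move_linear([*xy,base+GO+.015],speed=.2)
    hit=bot.move_linear([*xy,base+GO-vmax],speed=.03,until_force=4)
    print('place',hit,round(bot.read_position()[2]-GO,4)); bot.set_gripper(.68); up(.30)
E
python3 - <<'E'
from h import *
try:
    pick([.637,-.105],.085); place([.565,-.296],.004)
    print(bot.read_clock())
    pick([.638,-.018],.085); place([.440,-.290],.004)
except Exception as e: print('ERR',e)
print(bot.read_clock())
shot('top','t4')
o=[(np.round(d['bbox']).astype(int).tolist(),round(d['confidence'],2)) for d in bot.search_frame('top','wait1')];print(o)
a=cv2.imread('pics/t4.png');cv2.imwrite('pics/t4c.png',cv2.resize(a[110:310,195:465],None,fx=2.95,fy=2.95,interpolation=cv2.INTER_CUBIC))
E
```

```text
pick w 0.466 [-0.5  0.2  6.5]
held 0.467
place True 0.0057
30.225
pick w 0.466 [ 0.7 -0.1  6. ]
held 0.467
place True 0.006
37.7583
[([217, 211, 28, 25], 0.94), ([216, 242, 29, 24], 0.69)]
```

View pics/t4c.png

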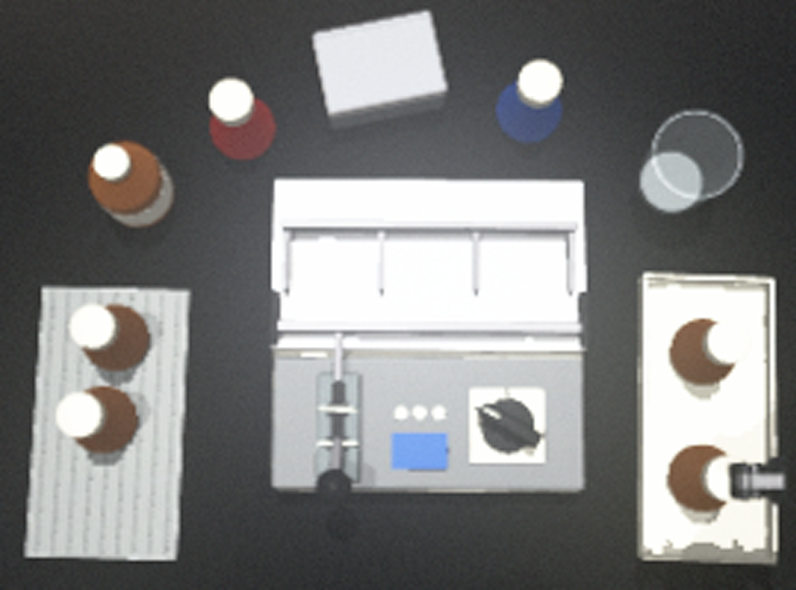

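Both finished flasks stand in the tray (700,350 and 700,478) and the bays are empty. The wait flasks haven't moved. Next I'll load them into bay1 and bay2, checking the caps just before each pick.

```bash
cat >> h.py <<'E'
def caps():
    im=shot('top'); m=(im.min(2)>225).astype(np.uint8); m[:, :195]=0; m[:,275:]=0; m[:195]=0; m[320:]=0
    n,l,s,c=cv2.connectedComponentsWithStats(m)
    return [atz('top',c[i],.12)[0].round(4) for i in range(1,n) if 60<s[i,4]<600]
E
python3 - <<'E'
from h import *
print('fingers',atz('top',np.array([[288,250],[382,250],[476,250],[571,250]])/2.95+[195,110],.105).round(4).tolist())
print('rail top front, bar rear', atz('top',np.array([[430,230],[430,323]])/2.95+[195,110],.115).round(4).tolist())
c=caps(); print(c)
for k in c: print(bot.solve_ik([k[0],k[1],.089],q(np.pi)) is not None)
E
```

```text
fingers [[0.6533, 0.1124, 0.105], [0.6525, 0.0236, 0.105], [0.6517, -0.0652, 0.105], [0.6509, -0.1548, 0.105]]
rail top front, bar rear [[0.6694, -0.0217, 0.115], [0.5817, -0.0205, 0.115]]
[array([0.5826, 0.2947, 0.12  ]), array([0.5006, 0.3045, 0.12  ])]
True
True
```

Run:
```python
from h import *
try:
  for tgt in ([.628,-.0205],[.628,.0685]):
    c=caps(); print([k.tolist() for k in c])
    k=max(c,key=lambda k:k[0])
    if pick(k[:2].tolist(),.004)<.35: print('MISSED'); break
    place(tgt,.085)
except Exception as e: print('ERR',e)
print(bot.read_clock())
bot.move_pose([.45,-.03,.36],q(np.pi)); shot('wrist','w5'); shot('top','t5'); print(caps())
a=cv2.imread('pics/t5.png');cv2.imwrite('pics/t5c.png',cv2.resize(a[110:310,195:465],None,fx=2.95,fy=2.95,interpolation=cv2.INTER_CUBIC))
```

```text
[[0.5826, 0.2947, 0.12], [0.5006, 0.3045, 0.12]]
pick w 0.471 [ 0.5 -1.8  6.4]
held 0.464
place True 0.0862
[[0.4188, 0.2938, 0.12]]
pick w 0.002 [ 0.3 -0.2 -0.1]
held -0.005
MISSED
51.2917
[array([0.5007, 0.3046, 0.12  ])]
```

View pics/t5c.png

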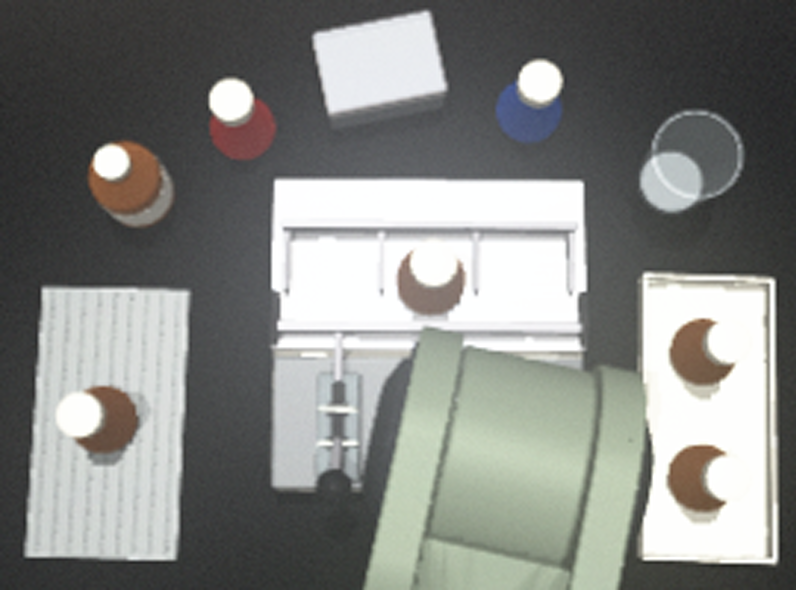

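The second reading was a false blob on the mat, so the fingers closed on air. The flask still stands at crop (79,415), i.e. (0.501, 0.305), and bay2 holds its new flask. I'll pick again.

Run:
```python
from h import *
try:
    c=caps(); print([k.tolist() for k in c])
    k=min(c,key=lambda k:np.hypot(k[0]-.5007,k[1]-.3046))
    if pick(k[:2].tolist(),.004)<.35: print('MISSED')
    else: place([.628,.0685],.085)
except Exception as e: print('ERR',e)
print(bot.read_clock())
bot.move_pose([.38,.2,.30],q(np.pi)); shot('top','t6')
a=cv2.imread('pics/t6.png');cv2.imwrite('pics/t6c.png',cv2.resize(a[110:310,195:465],None,fx=2.95,fy=2.95,interpolation=cv2.INTER_CUBIC))
```

```text
[[0.5007, 0.3046, 0.12]]
pick w 0.466 [ 0.3 -0.8  5.9]
held 0.466
place True 0.086
60.6833
```

View pics/t6c.png

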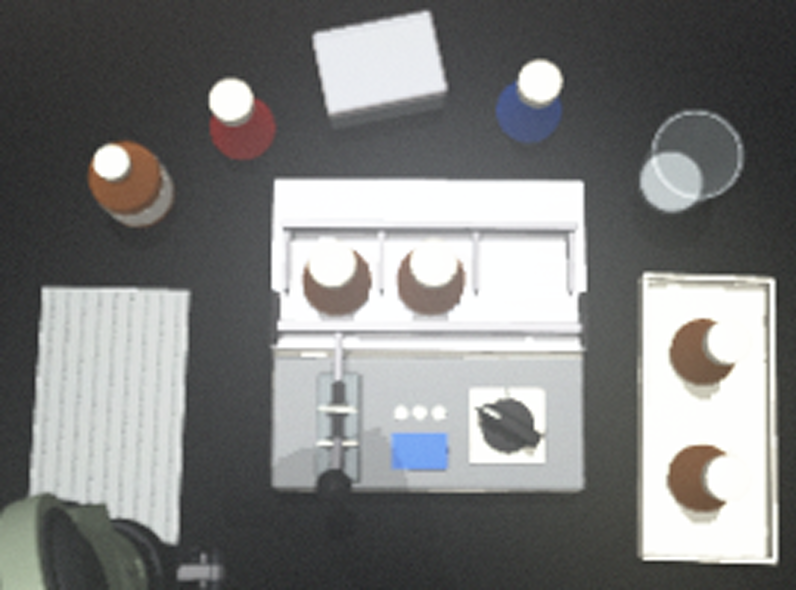

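Both new flasks stand in bays 1 and 2, and the mat is empty. Closing the clamp now.

Run:
```python
from h import *
try: lever(-.5,.51)
except Exception as e: print('ERR',e)
print(bot.read_clock())
bot.move_pose([.38,.2,.30],q(np.pi)); shot('top','t7')
a=cv2.imread('pics/t7.png');cv2.imwrite('pics/t7c.png',cv2.resize(a[150:300,280:400],None,fx=4,fy=4,interpolation=cv2.INTER_CUBIC))
```

```text
w 0.35581165681763804
F [ 2.46791221 -5.40390088  2.9817837 ]
67.3583
```

View pics/t7c.png

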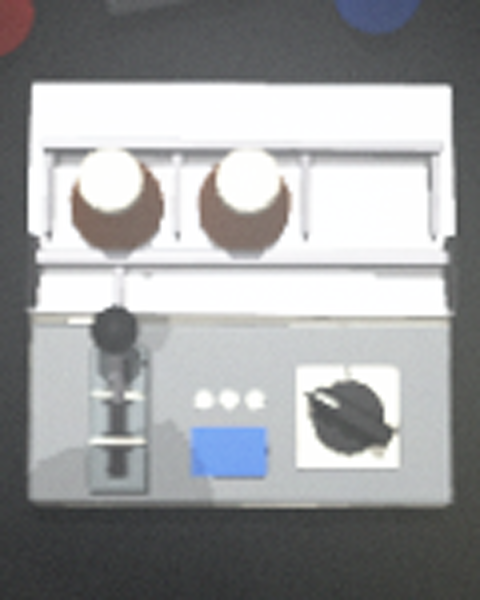

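The lever is back at the rear (115,328), the bar is closed, and both flasks are upright against the rail. Now the switch.

Run:
```python
from h import *
try: switch(1.05,0)
except Exception as e: print('ERR',e)
bot.move_pose([.38,.2,.30],q(np.pi)); shot('top','t8'); print(bot.read_clock())
a=cv2.imread('pics/t8.png');cv2.imwrite('pics/t8c.png',cv2.resize(a[110:310,195:465],None,fx=2.95,fy=2.95,interpolation=cv2.INTER_CUBIC))
```

```text
w 0.15046243070638193 [ 3.54886515 -2.42203661  2.41259152]
M [ 0.30819361 -0.4192452  -0.09934596] [2.43733983 0.55236017 8.03398316]
75.6833
```

View pics/t8c.png

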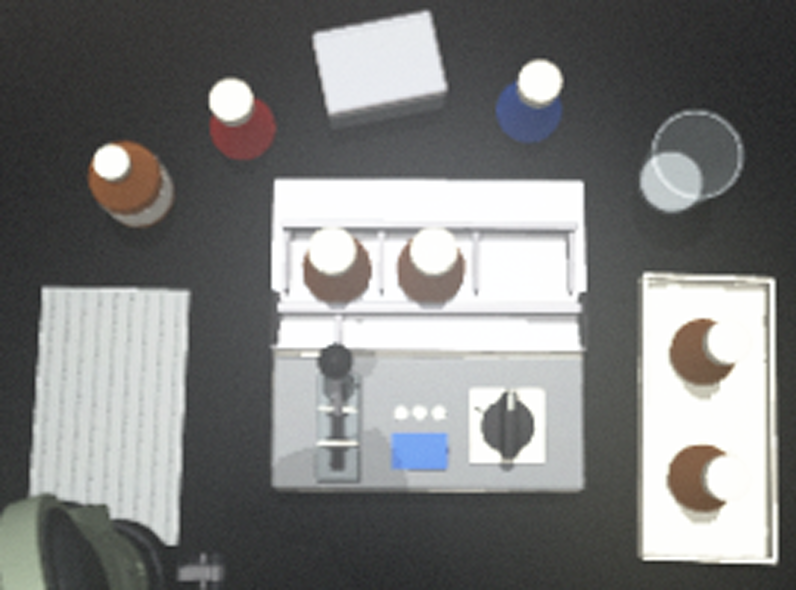

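The switch is back on (handle along x at 508,428), the lever is clamped, the new flasks are in bays 1 and 2, the finished ones are in the tray, and the bystanders haven't moved.

```bash
python3 -c "
from cell import bot
print(bot.close_job())"
```

```text
the job is handed in; nothing more can be done
None
```

The batch is changed and handed in at about 76 s: both finished flasks are in the tray, both new flasks are clamped in bays 1 and 2, and the switch is back on, all done in the order asked.

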